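Refit the back cover of a mantel clock

TASK

Refit the loose wooden back cover of the mantel clock that lies in the sloping rest: tuck the cover's lower edge in under the brass lip until you feel it stop, then let it down flat, fully home in its recess, without forcing it, its brass wear plate at the turn-button's end. Then swing the turn-button straight across the cover's edge to hold it (if it stands over the opening at the start, swing it clear first), and leave the other tools on the bench where they are.

Things in the scene. Friction and masses are not known exactly. Their poses are not given: they have to be found in the camera images.
- clock: dark wooden mantel clock, 237 x 188 x 76 mm, fixed dial down on a plywood rest sloping 22 degrees, its back up, its higher end about to the robot's left. Origin: middle of the back, level with its surface. x: along the back uphill to the turn-button's end; y: across; z: square out. A 156 mm long wooden frame with the cover's opening (recess) is let into the back, level with it, y-centred.
- button_pivot (a point): foot of the turn-button's axis on the clock's surface, 78 mm uphill of its middle. The frame is screwed through slots: it sits still, but up to 8 mm up or down the slope (unknown) from where its recess would be centred on the clock. Recess: 113 (x) x 134 mm (y); 10 mm wide ledges 7.5 mm deep at its upper end and along the upper 71 mm of its sides; else free 20 mm deep.
- lip_nominal (a point): where the lower rim of the brass lip's free edge is when the frame is at mid-slot (clock x = -44.5, z = 0 mm). The lip, on the frame, 5 mm thick, 104 wide, overhangs the recess's lower end wall by 12 mm, free below. The 101 mm left is too short for the cover: it goes in tilted, lower edge under the lip to the end wall. Home, its board's top is 1.5 mm deep; play 3 mm in x, 4 in y.
- cover_pull (a point): middle of the pull of the loose back cover (170 g), a board 110 (x) x 130 (y) x 6 mm, starting flat on the bench. The pull: upright flat-sided brass bar at the board's middle, 12 mm thick (x), 50 long (y), 26 high; this point is 13 mm above the board's top, 19 above its underside. x: in the board's plane to its upper edge, the one with a flat brass wear plate; z: out of its face.
- cover_top_edge (a point): middle of the cover's upper edge, next to the wear plate (20 x 30 mm), half-way through the board: 55 mm along the cover's x from the pull's middle and 16 mm below it
- turn_button (a joint): angle of the brass turn-button (rad); axis square to the back at clock x = 78 mm, y = 0. Bar 14 mm wide, 5 thick, reaching 46 mm from the axis. 0: points straight down the slope, over the recess (closed). Positive: counter-clockwise from outside, tip towards -y. Turns 2.2 either way, stays where left by light friction. Clear of the recess beyond 1.5 either way; starts at -2.1 to 2.1.
- button_stud (a point): middle of the turn-button's round upright stud, 12 mm in diameter, 18 mm high (6 to 24 mm above the clock's back), 38 mm from the axis near the bar's tip; this point is 14.6 mm above the back. The bar's top is 6 mm above the back.
- staking_tool: grey-green staking tool with a round base of 124 mm and a bent column, 158 mm high, standing beyond the work; origin under its base
- blower: blue rubber dust blower, 68 mm in diameter, 115 mm high, standing; origin under it
- loupe: black eye loupe, 38 mm in diameter, 42 mm high, standing; origin under it
- screwdriver: screwdriver, 150 mm long, lying on the bench, its x along it
Not all that is in view belongs to the job. Of the things shaped like the part that bears cover_pull, the wooden one is meant.

How it is judged (in metres and radians):
On the way:
1. the cover lies flat and fully home in its recess, its lower edge under the lip (x of cover_pull in the frame of clock between -0.011 and 0.011 m and y of cover_pull in the frame of clock between -0.004 and 0.004 m and z of cover_pull in the frame of clock below 0.014 m and angle between the z axis of cover_pull and the z axis of clock, either way round below 0.04 rad and x of cover_top_edge in the frame of clock above 0.035 m), for 0.2 s.
At the end, for the whole second after the job is handed in: Cover at rest in the recess, lower edge under the lip, wear plate towards the turn-button: flat within 0.04 rad, at most 2.5 mm above fully home, pull within 4 mm across and (as the frame may sit) 11 mm along of the back's middle; turn-button still, across the cover's upper edge within 0.3 rad (all of step 1 and value of joint turn_button between -0.3 and 0.3 rad and velocity of joint turn_button between -0.1 and 0.1 rad/s and linear speed of cover below 0.01 m/s); the robot touches nothing.
It fails at once if a bystander tool is moved by more than 20 mm (distance of any of staking_tool, blower, loupe, screwdriver from where it was at the start of the episode above 0.02 m).
It fails at once if the cover is forced against the clock with more than 35 N (contact force between cover and clock above 35 N).
It also fails if it takes over 72 s, if anything falls off the work surface, if the arm or the gripper's body presses on something with over 40 N, if the wrist force passes 120 N, or if a joint passes its speed limit or range.

ROBOT

A 6-joint arm with a two-finger parallel gripper is mounted at the origin on the work surface. World frame = base frame: x ahead of the robot, y to its left, z up, the work surface at z = 0. Lengths are in mm, angles in rad, forces in N, time in s.
With the tool pointing down it reaches from about 400 to 925 mm from the base axis. Payload 12.5 kg.
Tool frame: the origin (TCP) lies midway between the tips of the shut fingers; the grasp point (between the pads) lies 19 mm behind it (ctrl.hold_point_z is the distance from the TCP to the grasp point, in mm); z points along the fingers, y is the line along which they close (so a half turn about z gives the same grasp; the last joint's range is limited). The gripper opens to 95 mm and grips with 3 to 60 N. Pads are 20 mm wide; open, the fingers measure 119 mm over their backs; the gripper's body (75 mm by 180 mm) begins 59 mm behind the grasp point.
Start: joints at [-1.216, 0.491, 1.559, -0, 1.092, -0.106], TCP at [277.94, -559.818, 214.661] pointing down, gripper open.
Joint ranges: [-3.1, 3.1], [-0.84, 2.19], [0.05, 2.79], [-1.13, 4.28], [0.06, 2.93], [-2.69, 2.69]. Speed limits (rad/s): [2.22, 2.22, 2.79, 3.14, 3.14, 3.14].

INTERFACE

Orientations are given as a unit quaternion [x, y, z, w].
In Python, from station import ctrl, cams, close_job gives the robot as it stands. The module is installed in compiled form; this text tells all that it offers.
- The arm moves only by the tool servo_tool, never from a script. Its argument "targets" is a list of rows, each a list of 6 numbers: the shift along the tool's x, y, z in m, then the turn, a rotation vector about the tool's x, y, z in degrees. In form: [[tx, ty, tz, wx, wy, wz], ...]. A call has 1 to 8 rows; each row shifts and turns the commanded pose from where the row before left it, along the tool's axes as they then stand; what a row does not reach is not made up. A row lasts 1/12 s, in which the tool goes at most 41.7 mm and 7.16 degrees, less where a joint would pass 70% of its speed; a pose out of reach is approached as far as the arm can. A call with a gripper value outside its range is refused whole. "fingers" is the closure, from -1 (fully open) to 1 (shut), set as the call begins (left out, the last holds). The fingers move at their own pace and stop on an object; "force" is the grip in N (left out, the last holds). Time passes only in rows, so rows that do not move let the fingers close. It gives the time, the measured TCP pose, the force, the opening and the grip force at its end, in the units of the state.
- ctrl.read_state(): the state, without advancing time (a new reading comes with each control period).
- cams.read_camera(name): name is "scene" or "top" or "wrist"; returns a dict with "color" (400x640x3 uint8, blue, green, red), "depth" (400x640 float32, mm along the optical axis (not along the pixel's ray), 0 where there is no reading), "fx", "fy", "cx", "cy" (pixels), "view" (4x4, takes a point from world to camera coordinates); the wrist camera has in their place "tool_from_camera" (4x4, takes a point from camera to tool coordinates, whose origin is the TCP and whose axes are the flange's). Camera axes: x right, y up, looking along -z (the intrinsics and any distortion apply to the point x, -y, -z); pixel columns grow to the right and rows downward; lengths in mm; the calibration is good to about 2 mm. A picture is of the moment at which its call begins: read the wrist's pose just before it.
- close_job(): hands the job in; it is judged then, once.
Trained networks look in the newest picture that a camera, given by its name, has taken for a name from the list of things; names that differ only in an ending like _2 or _b are one class to them, and where a whole thing is asked for, a point or a joint stands for the part that bears it (a point fixed in the world has none). Each returns a list of dicts, best first, with "p" (0 to 1); they miss things now and then, are a little off and sometimes report something else, mostly with a low value. They report only what shows in the picture. A call takes as long as a camera call. They do not tell look-alikes from the thing itself.
- cams.outline_of(thing, camera): "mask" (400x640 bool, what is visible of it) and "pixel" ([column, row] in pixels, amid what is visible of it).
The state is a dict: "time_s": time; "qpos": joint angles; "dq": joint speeds; "joint_torque": joint torques, N m; "ee_pos": TCP position; "tcp_rot": TCP orientation; "contact_force": force on the tool from outside, world axes, zero at the start; "moment": the same for the moment, N m; "gripper_width": finger opening in mm; "gripper_force": force on a finger pad.
Only numpy, scipy, OpenCV 4.12 (cv2) and the standard library are available. Lean on these libraries where they do the work, as an engineer would, in place of code of your own. Each camera call takes 0.05 s, during which the arm holds its last target. There are 200 camera calls.

## Working session

There is one attempt and no reset: what is moved stays moved. The work goes in short steps, Python scripts to look and compute and a tool call to move; the robot and the scene stay as the last step left them, time stands still between calls to the robot, and variables do not carry over. Pictures are saved under pics/ and viewed, at most 10 in all, crops included, and the job is handed in when it is done.

Besides the shell and the picture viewer there is one more tool, called after "Call:" as name([rows], argument=value, ...), one row to a line, values as JSON. servo_tool: Moves the arm, as the interface text tells. Its arguments: {"type":"object","properties":{"targets":{"type":"array"},"fingers":{"type":"number"},"force":{"type":"number"}},"required":["targets"]}

```bash
mkdir -p pics; cat > h.py <<'E'
import numpy as np, cv2
from scipy.spatial.transform import Rotation as R
from station import ctrl, cams
def tcp():
    s=ctrl.read_state(); T=np.eye(4); T[:3,:3]=R.from_quat(s['tcp_rot']).as_matrix(); T[:3,3]=s['ee_pos']; return T
def shot(n):
    T=tcp(); c=cams.read_camera(n)
    c['wfc']=T@np.array(c['tool_from_camera']) if n=='wrist' else np.linalg.inv(np.array(c['view']))
    return c
def cloud(c):
    d=c['depth']; v,u=np.mgrid[0:400,0:640]
    P=np.stack([(u-c['cx'])/c['fx']*d,-(v-c['cy'])/c['fy']*d,-d],-1)
    return P@c['wfc'][:3,:3].T+c['wfc'][:3,3]
E
python3 - <<'E'
from h import *
print(ctrl.read_state()); 
ims=[]
for n in ["top","scene"]:
    c=shot(n); W=cloud(c); np.savez('/tmp/'+n,W=W,col=c['color']); cv2.imwrite(f'pics/{n}.png',c['color'])
    print(n,c.keys(),c['fx'],c['wfc'].round(2).tolist())
    for t in ['clock','cover_pull','turn_button','button_stud','staking_tool','blower','loupe','screwdriver']:
        for o in cams.outline_of(t,n)[:3]:
            m=o['mask']&(c['depth']>0); print(t,round(o['p'],2),o['pixel'],np.median(W[m],0).round(0) if m.any() else None,m.sum())
E
```

```text
{'time_s': 0.0, 'qpos': array([-1.21561399e+00,  4.91579739e-01,  1.55947281e+00, -3.01017239e-06,
        1.09168466e+00, -1.05593232e-01]), 'dq': array([-0.00164114,  0.00140547,  0.00054631, -0.00031688,  0.00200443,
        0.00128018]), 'joint_torque': array([-1.51152595e-03, -6.12642789e+01, -2.58181322e+01,  6.92076562e-02,
        4.82172123e-02, -1.57497529e-04]), 'ee_pos': array([ 277.83745361, -559.56890784,  214.04116512]), 'tcp_rot': array([ 9.73577598e-01,  2.28355718e-01, -7.25568697e-05, -5.67661987e-04]), 'contact_force': array([ 0.30367733,  0.22998051, -0.39590173]), 'moment': array([ 0.00495682, -0.0737153 , -0.01214694]), 'gripper_force': 0.0, 'gripper_width': 95.32986496396516}
top dict_keys(['color', 'depth', 'fx', 'fy', 'cx', 'cy', 'view', 'wfc']) 403.9813620275559 [[-0.0, 1.0, -0.09, 462.83], [-1.0, -0.0, 0.0, 10.69], [0.0, 0.09, 1.0, 1374.59], [0.0, 0.0, 0.0, 1.0]]
clock 0.78 [384.0, 228.9] [ 516. -182.  137.] 5036
clock 0.71 [327.0, 152.5] [772.  -9.  24.] 1075
cover_pull 0.93 [205.9, 178.8] [688. 393.   6.] 1172
cover_pull 0.76 [198.1, 261.4] [404. 419.   
[... 343 characters left out ...]
146.4] [801. 200.  22.] 167
scene dict_keys(['color', 'depth', 'fx', 'fy', 'cx', 'cy', 'view', 'wfc']) 370.4676838507642 [[-0.39, -0.66, 0.64, 1219.34], [0.92, -0.27, 0.27, 298.36], [-0.0, 0.7, 0.71, 861.71], [0.0, 0.0, 0.0, 1.0]]
clock 0.97 [256.4, 183.0] [ 533. -167.  124.] 5566
cover_pull 0.86 [426.4, 316.8] [698. 396.   7.] 2155
cover_pull 0.81 [361.7, 245.7] [565. 176.   7.] 1438
cover_pull 0.67 [455.6, 233.9] [414. 422.   7.] 1344
button_stud 0.47 [264.3, 161.4] [ 485. -163.  177.] 102
staking_tool 0.8 [268.2, 284.3] [805.   1.  48.] 2092
blower 0.69 [183.0, 183.0] [ 562. -437.   47.] 383
loupe 0.7 [458.2, 271.7] [557. 442.  31.] 208
screwdriver 0.69 [346.2, 320.7] [807. 204.  23.] 387
```

```bash
python3 - <<'E'
import cv2,numpy as np
a=cv2.imread('pics/top.png')[110:310,150:500]; cv2.imwrite('pics/t2.png',cv2.resize(a,None,fx=2.25,fy=2.25,interpolation=2))
a=cv2.imread('pics/scene.png'); cv2.imwrite('pics/s2.png',cv2.resize(a[110:350,150:500],None,fx=2.25,fy=2.25,interpolation=2))
E
```

```text
(no output)
```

View pics/t2.png

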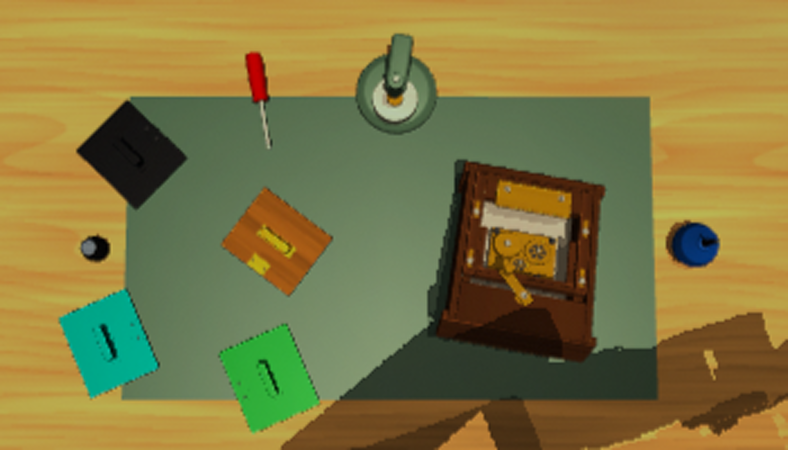

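View pics/s2.png

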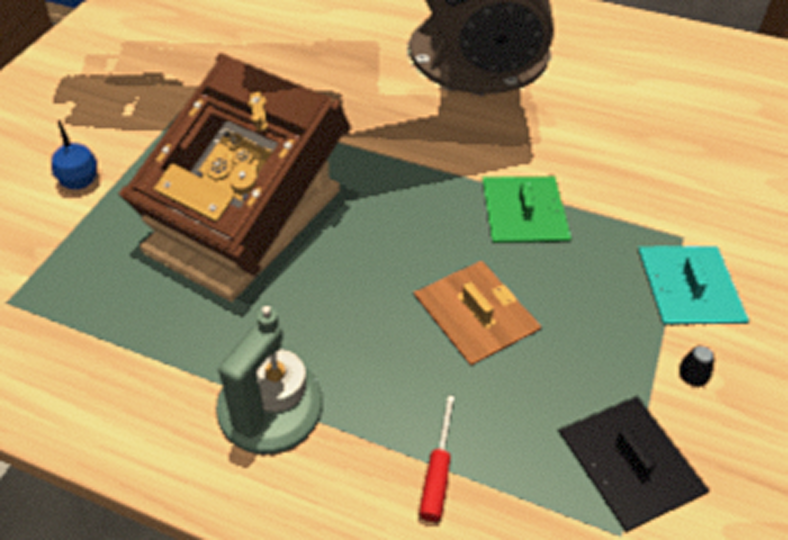

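The top view shows the wooden cover at crop (277,240), its wear plate at (258,263) pointing lower-left. The clock is at (520,260) with the lip at its far end (535,195). The button runs from its pivot at about (525,298) to its tip at about (505,268), so it stands over the opening. The scene view agrees. The coloured boards are decoys.

```bash
cat >> h.py <<'E'
def rel(Tt,n=None,T0=None):
    """print n equal body rows from current to target pose"""
    T0=tcp() if T0 is None else T0
    D=np.linalg.inv(T0)@Tt; w=R.from_matrix(D[:3,:3]).as_rotvec()
    if n is None: n=int(np.ceil(max(np.linalg.norm(D[:3,3])/38,np.degrees(np.linalg.norm(w))/6.8,1)))
    S=sum(R.from_rotvec(w*k/n).as_matrix() for k in range(n))
    d=np.linalg.solve(S,D[:3,3])
    print(n,'rows of',(d/1000).round(4).tolist()+np.degrees(w/n).round(2).tolist())
def pose(p,R_): T=np.eye(4); T[:3,:3]=R_; T[:3,3]=p; return T
E
python3 - <<'E'
from h import *
for n in ['top','scene']:
    f=np.load(f'/tmp/{n}.npz'); W=f['W'];
    # clock back plane: RANSAC in ROI with normal ~22 deg off vertical
    m=(abs(W[...,0]-520)<170)&(abs(W[...,1]+180)<160)&(W[...,2]>60)&(W[...,2]<230)
    P=W[m]; rng=np.random.default_rng(0); best=0
    for _ in range(1500):
        a,b,c=P[rng.integers(len(P),size=3)]; nn=np.cross(b-a,c-a); L=np.linalg.norm(nn)
        if L<500: continue
        nn/=L; nn*=np.sign(nn[2])
        if not .88<nn[2]<.97: continue
        i=abs((P-a)@nn)<2.5
        if i.sum()>best: best=i.sum(); bi=i
    Q=P[bi]; c0=Q.mean(0); nn=np.linalg.svd(Q-c0)[2][2]; nn*=np.sign(nn[2])
    ux=-nn*nn[2]; ux[2]+=1; ux/=np.linalg.norm(ux)
    uy=np.cross(nn,ux); ab=np.c_[(Q-c0)@ux,(Q-c0)@uy].astype(np.float32)
    r=cv2.minAreaRect(ab); cen=c0+r[0][0]*ux+r[0][1]*uy
    print(n,best,'n',nn.round(3),'tilt',np.degrees(np.arccos(nn[2])).round(1),'ux',ux.round(3),'cen',cen.round(1),r)
    m=(abs(W[...,0]-556)<110)&(abs(W[...,1]-172)<110)&(W[...,2]>3)&(W[...,2]<11)
    h=f['col'].astype(int); m&=(h[...,2]>h[...,1]+10)&(h[...,2]>h[...,0]+25); print(cv2.minAreaRect(W[m][:,:2].astype(np.float32)))
    m=(abs(W[...,0]-556)<60)&(abs(W[...,1]-172)<60)&(W[...,2]>20)&(W[...,2]<45); print(m.sum(),W[m].mean(0).round(1),cv2.minAreaRect(W[m][:,:2].astype(np.float32)))
c=shot('wrist'); T=np.array(c['tool_from_camera']); print(T.round(3).tolist(),c['fx'],c['cx'],c['cy'])
E
```

```text
top 1875 n [ 0.368 -0.066  0.928] tilt 21.9 ux [-0.913  0.164  0.374] cen [ 534.4 -184.1  148.8] ((-19.538780212402344, -1.7616958618164062), (242.90817260742188, 198.90968322753906), 0.1380796730518341)
((556.2561645507812, 171.660888671875), (130.6862335205078, 109.49639892578125), 52.980796813964844)
56 [555.2 170.6  31.7] ((555.5943603515625, 170.96768188476562), (50.085121154785156, 11.321165084838867), 53.15302658081055)
scene 2036 n [ 0.369 -0.067  0.927] tilt 22.0 ux [-0.912  0.165  0.375] cen [ 539.7 -182.2  147.5] ((-6.234672546386719, 4.604179382324219), (198.8857879638672, 241.50112915039062), 89.50757598876953)
((558.9608154296875, 172.70709228515625), (131.2194061279297, 111.6263427734375), 52.97447204589844)
97 [560.9 173.7  29.6] ((558.7848510742188, 172.79237365722656), (49.46862030029297, 14.452604293823242), 52.9110107421875)
[[0.001, 0.961, 0.277, 76.324], [1.0, -0.001, 0.0, 0.374], [0.0, 0.277, -0.961, -168.682], [0.0, 0.0, 0.0, 1.0]] 327.19226170952714 319.9413425392082 196.35662523883536
```

```bash
cat >> h.py <<'E'
n=np.array([.3685,-.0665,.9272]); n/=np.linalg.norm(n)
ux=np.array([-.9125,.1645,.3745]); ux-=ux@n*n; ux/=np.linalg.norm(ux); uy=np.cross(n,ux)
C=np.array([537,-183.1,148.2]); RC=np.c_[ux,uy,n]; TC=pose(C,RC)
RT=np.c_[-uy,-ux,-n]   # tool aligned with clock
def cl(p): return (np.asarray(p)-TC[:3,3])@TC[:3,:3]
E
python3 - <<'E'
from h import *
rel(pose(C+120*n,RT))
E
```

```text
13 rows of [0.0378, -0.0005, -0.0046, 1.57, -0.79, -4.05]
```

Call:
servo_tool([
  [0.0378,-0.0005,-0.0046,1.57,-0.79,-4.05],
  [0.0378,-0.0005,-0.0046,1.57,-0.79,-4.05],
  [0.0378,-0.0005,-0.0046,1.57,-0.79,-4.05],
  [0.0378,-0.0005,-0.0046,1.57,-0.79,-4.05],
  [0.0378,-0.0005,-0.0046,1.57,-0.79,-4.05],
  [0.0378,-0.0005,-0.0046,1.57,-0.79,-4.05],
  [0.0378,-0.0005,-0.0046,1.57,-0.79,-4.05],
], fingers=1)

```text
time_s: 1.53
ee_pos: [484.0, -393.7, 239.7]
tcp_rot: [0.882, 0.459, -0.069, -0.082]
contact_force: [0.7, -0.6, -0.5]
gripper_width: 54.0
gripper_force: 0.0
```

Call:
servo_tool([
  [0.0378,-0.0005,-0.0046,1.57,-0.79,-4.05],
  [0.0378,-0.0005,-0.0046,1.57,-0.79,-4.05],
  [0.0378,-0.0005,-0.0046,1.57,-0.79,-4.05],
  [0.0378,-0.0005,-0.0046,1.57,-0.79,-4.05],
  [0.0378,-0.0005,-0.0046,1.57,-0.79,-4.05],
  [0.0378,-0.0005,-0.0046,1.57,-0.79,-4.05],
  [0,0,0,0,0,0],
  [0,0,0,0,0,0],
])

```text
time_s: 2.2
ee_pos: [581.9, -189.5, 259.2]
tcp_rot: [0.752, 0.63, -0.123, -0.146]
contact_force: [-0.7, -0.3, -0.2]
gripper_width: 2.5
gripper_force: 0.0
```

```bash
python3 - <<'E'
from h import *
print(ctrl.read_state()['qpos'].round(3), cl(tcp()[:3,3]).round(1))
c=shot('wrist'); W=cloud(c); X=cl(W); np.savez('/tmp/w1',X=X,col=c['color'],d=c['depth'])
for o in cams.outline_of('button_stud','wrist'): m=o['mask']&(c['depth']>0);print(o['p'],o['pixel'],np.median(X[m],0))
for o in cams.outline_of('turn_button','wrist'): m=o['mask']&(c['depth']>0);print(o['p'],o['pixel'],np.median(X[m],0))
# orthographic map in clock frame: 2px/mm; x up, y left  (button up)
m=(c['depth']>0)&(abs(X[...,0])<135)&(abs(X[...,1])<110)&(X[...,2]<40)&(X[...,2]>-50)
im=np.zeros((540,880,3),np.uint8)
for k,s in ((0,0),(1,440)):
    r=(270-2*X[m][:,0]).astype(int); q=(s+220-2*X[m][:,1]).astype(int)
    v=c['color'][m] if k==0 else np.repeat(np.clip(128+5*X[m][:,2:],0,255),3,1)
    im[r.clip(0,539),q.clip(s,s+439)]=v
im=cv2.dilate(im,np.ones((3,3)))
cv2.imwrite('pics/w1.png',cv2.resize(im,(798,490)))
E
```

```text
[-0.387  0.603  1.284 -0.079  1.631 -0.201] [ -0.5  -1.7 119.9]
0.65 [251.4, 184.5] [59.87819858 -7.61241024  4.58856335]
0.89 [255.4, 182.8] [58.86537309 -8.57284608  4.56645395]
```

View pics/w1.png

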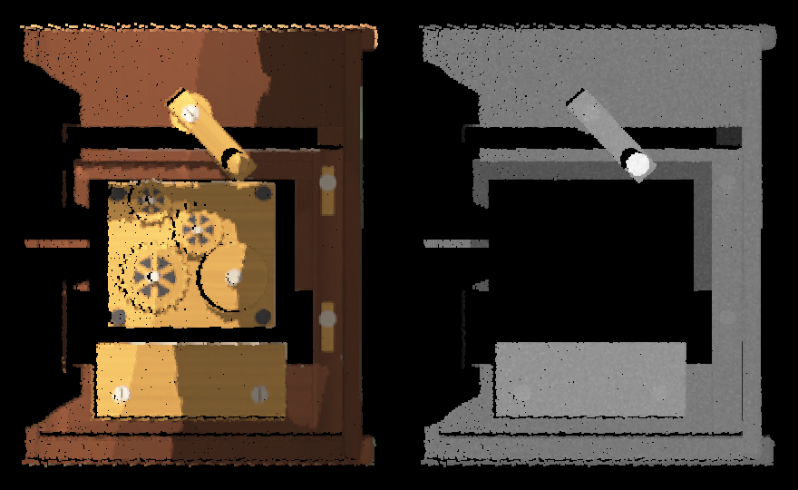

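The ortho view shows the button pivot at (190,112) and the stud at (237,160), standing over the recess. The recess's upper wall is at row 162, the lip's free edge at row 342 (about 8 mm below nominal), and the right side ledge inner edge at col 296. The map looks a few mm off in y, so I'll measure the edges.

```bash
python3 - <<'E'
from h import *
f=np.load('/tmp/w1.npz'); X=f['X'][f['d']>0]; B=f['col'][f['d']>0].astype(int)
x,y,z=X.T
s=(abs(z)<3)&(abs(y)<60)&(x>80)&(x<115); A=np.c_[x[s],y[s],np.ones(s.sum())]
s2=(abs(z)<3)&(abs(x)<115)&(abs(y)<90)&((abs(y)>75)|(x>75)); A=np.c_[x[s2],y[s2],np.ones(s2.sum())]; print('plane',np.linalg.lstsq(A,z[s2],rcond=None)[0].round(4))
def edge(sel,v,lo): # sharp end of points
    q=np.sort(v[sel]); return np.round(q[[2,len(q)//200]],1) if lo else np.round(q[[-3,-len(q)//200]],1)
top=abs(z)<3
for a in (-60,-20,20,50): s=top&(abs(y-a)<8); print('y',a,'clock x ends',edge(s,x,1),edge(s,x,0))
for a in (-90,-60,80,95,105): s=top&(abs(x-a)<6); print('x',a,'clock y ends',edge(s,y,1),edge(s,y,0))
lip=(z>3)&(z<8)&(abs(x+70)<45)
print('lip x',edge(lip,x,1),edge(lip,x,0),'y',edge(lip,y,1),edge(lip,y,0))
for a in(-30,0,30):
  s=lip&(abs(y-a)<6); print(' lip at y',a,edge(s,x,1),edge(s,x,0), z[s].mean())
led=(z<-5)&(z>-11)&(abs(x)<60)&(abs(y)<75)
for a in(-50,20,40): s=led&(abs(y-a)<5)&(x>20); print(' ledge x at y',a,edge(s,x,1),edge(s,x,0))
for a in(0,20,30): s=led&(abs(x-a)<5)&(y<0); print(' ledge y- at x',a,edge(s,y,1),edge(s,y,0))
for a in(0,20,30): s=led&(abs(x-a)<5)&(y>0); print(' ledge y+ at x',a,s.sum() and (edge(s,y,1),edge(s,y,0)))
st=(z>20)&(z<30)&(abs(x-45)<30)&(abs(y)<50); print('stud',st.sum(),X[st].mean(0).round(1),X[st].min(0).round(1),X[st].max(0).round(1))
bar=(z>4)&(z<9)&(abs(x-60)<40)&(abs(y)<50); print('bar',cv2.minAreaRect(X[bar][:,:2].astype(np.float32)))
E
```

```text
plane [ 1.2000e-03  8.0000e-04 -1.3945e+00]
y -60 clock x ends [-117.7 -117.1] [118.5 117.9]
y -20 clock x ends [-117.7 -117.5] [118.5 118.4]
y 20 clock x ends [-117.7 -117.5] [118.7 118.2]
y 50 clock x ends [-117.7 -117.4] [118.7 118.4]
x -90 clock y ends [-89. -89.] [83.7 82.1]
x -60 clock y ends [-88.9 -88.9] [56.1 56.1]
x 80 clock y ends [-89.3 -88.5] [66.8 65.1]
x 95 clock y ends [-89.3 -88.5] [89.9 85.9]
x 105 clock y ends [-89.2 -88.4] [96.  94.5]
lip x [-94.  -93.8] [-54.2 -54.4] y [-47.1 -47. ] [55.9 55.6]
 lip at y -30 [-93.9 -93.9] [-54.2 -54.2] 3.9336935319494564
 lip at y 0 [-93.6 -93.6] [-54.5 -54.5] 3.7888283270288072
 lip at y 30 [-94. -94.] [-54.4 -54.4] 3.792296382924726
 ledge x at y -50 [21.  20.1] [46.7 46.8]
 ledge x at y 20 [36.6 36.5] [46.8 47. ]
 ledge x at y 40 [37.1 37. ] [46.7 46.7]
 ledge y- at x 0 [-62.  -62.1] [-53.2 -53.2]
 ledge y- at x 20 [-62. -62.] [-53.2 -53.2]
 ledge y- at x 30 [-62. -62.] [-53.2 -53.1]
 ledge y+ at x 0 (array([61.4, 61.2]), array([71.4, 71.9]))
 ledge y+ at x 20 (array([61.6, 61.2]), array([67.1, 68.5]))
 ledge y+ at x 30 (array([61.4, 61.1]), array([68.6, 68.8]))
stud 150 [ 44.7 -21.9  22.1] [ 39.4 -27.3  20. ] [ 50.2 -16.1  23.8]
bar ((59.922119140625, -7.549089431762695), (56.68976974487305, 13.50602912902832), 43.12343215942383)
```

```bash
cat >> h.py <<'E'
C=C+RC@np.array([-5.3,4.2,-1.4]); TC=pose(C,RC)   # pivot at (78,0); recess x -60.9..52.1, lip edge -49
E
```

Call:
servo_tool([
  [-0.0007,-0.0088,0.028,0,0,0],
  [-0.0007,-0.0088,0.028,0,0,0],
  [-0.0007,-0.0088,0.028,0,0,0],
  [-0.0004,-0.0044,0.014,0,0,0],
  [-0.0004,-0.0044,0.014,0,0,0],
  [0,0,0,0,0,0],
  [0,0,0,0,0,0],
])

```text
time_s: 2.93
ee_pos: [506.9, -182.1, 169.0]
tcp_rot: [0.754, 0.628, -0.123, -0.147]
contact_force: [0.3, 0.3, 0.1]
gripper_width: 0.2
gripper_force: 0.0
```

```bash
python3 - <<'E'
from h import *
print(cl(tcp()[:3,3]).round(1), (RT.T@tcp()[:3,:3]).round(3).tolist(), ctrl.read_state()['contact_force'])
E
```

```text
[40.7  0.2  9.5] [[1.0, -0.003, 0.001], [0.003, 1.0, -0.001], [-0.001, 0.001, 1.0]] [0.30957838 0.33762401 0.13775807]
```

Call:
servo_tool([
  [0.0067,-0.0031,0,0,0,0],
  [0.0067,-0.0031,0,0,0,0],
  [0.0067,-0.0031,0,0,0,0],
  [0.002,-0.005,0,0,0,0],
  [0.002,-0.005,0,0,0,0],
  [0.002,-0.005,0,0,0,0],
  [0.002,-0.005,0,0,0,0],
  [0.0,-0.003,0,0,0,0],
])

```text
time_s: 3.6
ee_pos: [482.3, -147.6, 181.3]
tcp_rot: [0.753, 0.629, -0.123, -0.146]
contact_force: [1.9, 0.4, -0.4]
gripper_width: 0.2
gripper_force: 0.5
```

Call:
servo_tool([
  [-0.005,0.008,0,0,0,0],
  [0,0.01,-0.02,0,0,0],
  [0,0.02,-0.035,0,0,0],
  [0,0.02,-0.035,0,0,0],
  [0,0.02,-0.035,0,0,0],
  [0,0,0,0,0,0],
], fingers=-0.1)

```text
time_s: 4.1
ee_pos: [604.4, -175.9, 271.1]
tcp_rot: [0.754, 0.63, -0.12, -0.143]
contact_force: [0.4, 0.1, 0.1]
gripper_width: 34.9
gripper_force: 0.0
```

```bash
cat > chk.py <<'E'
from h import *
c=shot('wrist'); X=cl(cloud(c)); X=X[c['depth']>0]; x,y,z=X.T
st=(z>19)&(z<32)&(abs(y)<60)&(x>20)&(x<125); p=X[st].mean(0)
print('stud',st.sum(),p.round(1),'angle',np.arctan2(-p[1],78-p[0]).round(2))
E
python3 chk.py; python3 - <<'E'
from h import *
# cover: x axis yaw 143
a=np.radians(143); cx=np.array([np.cos(a),np.sin(a),0]); cz=np.array([0,0,1]); cy=np.cross(cz,cx)
Tg=pose(np.array([557,172,130]),np.c_[-cy,-cx,-cz]); rel(Tg); print(tcp()[:3,3],ctrl.read_state()['gripper_width'])
E
```

```text
stud 151 [ 87.5 -37.   23.2] angle 1.82
10 rows of [0.0311, -0.0144, 0.0168, -2.14, 0.51, 2.64]
[ 601.69477782 -175.16154683  268.3810438 ] 39.04134438489534
```

Call:
servo_tool([
  [0.0311,-0.0144,0.0168,-2.14,0.51,2.64],
  [0.0311,-0.0144,0.0168,-2.14,0.51,2.64],
  [0.0311,-0.0144,0.0168,-2.14,0.51,2.64],
  [0.0311,-0.0144,0.0168,-2.14,0.51,2.64],
  [0.0311,-0.0144,0.0168,-2.14,0.51,2.64],
])

```text
time_s: 4.57
ee_pos: [548.1, 0.6, 206.1]
tcp_rot: [0.835, 0.542, -0.063, -0.075]
contact_force: [1.5, 0.4, -0.9]
gripper_width: 52.2
gripper_force: 0.0
```

Call:
servo_tool([
  [0.0311,-0.0144,0.0168,-2.14,0.51,2.64],
  [0.0311,-0.0144,0.0168,-2.14,0.51,2.64],
  [0.0311,-0.0144,0.0168,-2.14,0.51,2.64],
  [0.0311,-0.0144,0.0168,-2.14,0.51,2.64],
  [0.0311,-0.0144,0.0168,-2.14,0.51,2.64],
  [0,0,0,0,0,0],
])

```text
time_s: 5.07
ee_pos: [550.8, 177.3, 126.0]
tcp_rot: [0.895, 0.447, -0.003, -0.001]
contact_force: [-0.4, 0.5, -0.0]
gripper_width: 52.3
gripper_force: 0.0
```

```bash
python3 - <<'E'
from h import *
T=tcp(); c=shot('wrist'); W=cloud(c); cv2.imwrite('pics/w2.png',c['color'])
ok=c['depth']>0; W=W[ok]
m=(abs(W[:,0]-557)<45)&(abs(W[:,1]-172)<45)&(W[:,2]>24)&(W[:,2]<40); r=cv2.minAreaRect(W[m][:,:2].astype(np.float32)); print('pull',m.sum(),W[m].mean(0),r)
B=c['color'][ok].astype(int); m=(abs(W[:,0]-557)<110)&(abs(W[:,1]-172)<110)&(W[:,2]>3)&(W[:,2]<10)
r2=cv2.minAreaRect(W[m][:,:2].astype(np.float32)); print('board',r2, T[:3,3])
a=np.radians(max(r[2],0)+90 if r[2]>20 else 143); print(np.degrees(a))
cx=np.array([np.cos(a),np.sin(a),0]); cz=np.array([0,0,1]); cy=np.cross(cz,cx)
p=np.array([*r[0],19-ctrl.hold_point_z]); p[2]=max(p[2],8)
print(p); rel(pose(p,np.c_[-cy,-cx,-cz]))
E
```

```text
pull 850 [555.43043907 171.18861887  30.4483135 ] ((554.8024291992188, 170.01962280273438), (49.91748809814453, 12.031710624694824), 53.2573356628418)
board ((554.5986938476562, 169.88148498535156), (129.17640686035156, 110.06636810302734), 53.24135971069336) [550.83791933 177.26235128 126.02506725]
143.2573356628418
[554.8024292 170.0196228   8.       ]
4 rows of [-0.0004, 0.0016, 0.0298, -0.09, 0.07, -0.02]
```

Call:
servo_tool([
  [-0.0005,0.002,0.035,-0.1,0.1,0],
  [-0.0005,0.002,0.035,-0.1,0.1,0],
  [-0.0005,0.002,0.03,-0.1,0.1,0],
  [0,0,0.01,0,0,0],
  [0,0,0.005,0,0,0],
  [0,0,0,0,0,0],
])

```text
time_s: 5.62
ee_pos: [557.3, 167.7, 14.4]
tcp_rot: [0.895, 0.446, 0.001, -0.0]
contact_force: [-0.3, 0.8, 0.8]
gripper_width: 52.4
gripper_force: 0.0
```

Call:
servo_tool([
  [0,0,0,0,0,0],
  [0,0,0,0,0,0],
  [0,0,0,0,0,0],
  [0,0,0,0,0,0],
  [0,0,0,0,0,0],
  [0,0,0,0,0,0],
  [0,0,0,0,0,0],
], fingers=1, force=25)

```text
time_s: 6.2
ee_pos: [557.5, 168.5, 14.8]
tcp_rot: [0.895, 0.446, 0.002, -0.0]
contact_force: [-0.6, 0.3, 3.1]
gripper_width: 11.7
gripper_force: 25.0
```

```bash
python3 - <<'E'
from h import *
T=tcp(); s=ctrl.read_state(); print(T.round(3),s['gripper_width'],s['contact_force'],np.degrees(np.arctan2(-T[1,1],-T[0,1])))
E
```

```text
[[ 6.02000e-01  7.99000e-01  3.00000e-03  5.57453e+02]
 [ 7.99000e-01 -6.02000e-01  2.00000e-03  1.68491e+02]
 [ 3.00000e-03  2.00000e-03 -1.00000e+00  1.48440e+01]
 [ 0.00000e+00  0.00000e+00  0.00000e+00  1.00000e+00]] 11.65899633560809 [-0.59380736  0.26660839  3.14571491] 143.00970816748833
```

Call:
servo_tool([
  [0,0,0,0,0,0],
  [0,0,0.003,0,0,0],
  [0,0,0.003,0,0,0],
  [0,0,0,0,0,0],
], fingers=0.5)

```text
time_s: 6.53
ee_pos: [557.2, 168.3, 7.9]
tcp_rot: [0.895, 0.446, 0.001, -0.0]
contact_force: [-0.2, -1.0, 0.5]
gripper_width: 23.3
gripper_force: 0.0
```

Call:
servo_tool([
  [0,0,0,0,0,0],
  [0,0,0,0,0,0],
  [0,0,0,0,0,0],
  [0,0,0,0,0,0],
  [0,0,0,0,0,0],
], fingers=1, force=30)

```text
time_s: 6.95
ee_pos: [557.5, 168.4, 8.6]
tcp_rot: [0.895, 0.446, 0.002, -0.0]
contact_force: [0.7, -0.1, -1.5]
gripper_width: 12.4
gripper_force: 30.0
```

```bash
python3 - <<'E'
from h import *
T=tcp(); s=ctrl.read_state(); print(T.round(3),s['gripper_width'],s['contact_force'])
# held pose: TCP is h above board top; tool y=-cover x, tool z=-cover z
h=T[2,3]-6; print('h',h)
def target(th,xl,zl):
    # tilt th (deg), lower-bottom... position of top-lower corner of board at clock (xl,0,zl)
    t=np.radians(th); ex=np.array([np.cos(t),0,np.sin(t)]); ez=np.array([-np.sin(t),0,np.cos(t)])
    p=np.array([xl,0,zl])+55*ex+h*ez
    Rl=np.c_[[0,-1,0],-ex,-ez]
    return TC@pose(p,Rl)
lift=T.copy(); lift[2,3]=260
Tt=target(18,-30,60)
print('via after lifting 150'); L=T.copy(); L[2,3]+=150; rel(Tt,None,L); print(Tt.round(2))
E
```

```text
[[ 6.02000e-01  7.99000e-01  3.00000e-03  5.57470e+02]
 [ 7.99000e-01 -6.02000e-01  2.00000e-03  1.68411e+02]
 [ 3.00000e-03  2.00000e-03 -1.00000e+00  8.60000e+00]
 [ 0.00000e+00  0.00000e+00  0.00000e+00  1.00000e+00]] 12.372451205477232 [ 0.68449072 -0.13838456 -1.5474689 ]
h 2.599664885571494
via after lifting 150
10 rows of [-0.0334, 0.0123, -0.0104, 3.94, -0.95, -2.56]
[[ 1.8000e-01  7.5000e-01 -6.3000e-01  5.5024e+02]
 [ 9.8000e-01 -1.4000e-01  1.1000e-01 -1.8976e+02]
 [ 0.0000e+00 -6.4000e-01 -7.7000e-01  2.2666e+02]
 [ 0.0000e+00  0.0000e+00  0.0000e+00  1.0000e+00]]
```

Call:
servo_tool([
  [0,0,-0.02,0,0,0],
  [0,0,-0.03,0,0,0],
  [0,0,-0.038,0,0,0],
  [0,0,-0.038,0,0,0],
  [0,0,-0.038,0,0,0],
  [0,0,-0.03,0,0,0],
  [0,0,0,0,0,0],
])

```text
time_s: 7.53
ee_pos: [558.8, 168.5, 208.8]
tcp_rot: [0.895, 0.446, 0.006, 0.001]
contact_force: [1.0, -0.5, -1.1]
gripper_width: 11.9
gripper_force: 30.0
```

```bash
cat >> h.py <<'E'
def target(th,xl,zl,h=2.6,y=0.):
    t=np.radians(th); ex=np.array([np.cos(t),0,np.sin(t)]); ez=np.array([-np.sin(t),0,np.cos(t)])
    return TC@pose(np.array([xl,y,zl])+55*ex+h*ez,np.c_[[0,-1,0],-ex,-ez])
def where(h=2.6):
    L=np.linalg.inv(TC)@tcp(); ex=-L[:3,1]; ez=-L[:3,2]; s=ctrl.read_state()
    print('t',round(s['time_s'],2),'toplow',(L[:3,3]-55*ex-h*ez).round(1),'topupp',(L[:3,3]+55*ex-h*ez).round(1),'tilt',np.degrees(np.arcsin(ex[2])).round(2),'roll',np.degrees(L[2,0]).round(2),'yaw',np.degrees(L[0,0]).round(2),
     'F',(RC.T@s['contact_force']).round(1),'w',round(s['gripper_width'],1))
E
python3 - <<'E'
from h import *
print(tcp()[:3,3],ctrl.read_state()['contact_force'],ctrl.read_state()['gripper_width']); rel(target(18,-30,60))
E
```

```text
[558.77118126 168.54405556 208.77357649] [ 1.04919285 -0.45834943 -1.05402964] 11.852447744315807
10 rows of [-0.0332, 0.0138, -0.0055, 3.98, -0.98, -2.55]
```

Call:
servo_tool([
  [-0.0332,0.0138,-0.0055,3.98,-0.98,-2.55],
  [-0.0332,0.0138,-0.0055,3.98,-0.98,-2.55],
  [-0.0332,0.0138,-0.0055,3.98,-0.98,-2.55],
  [-0.0332,0.0138,-0.0055,3.98,-0.98,-2.55],
  [-0.0332,0.0138,-0.0055,3.98,-0.98,-2.55],
])

```text
time_s: 7.95
ee_pos: [530.1, -11.7, 224.0]
tcp_rot: [0.825, 0.536, -0.114, -0.137]
contact_force: [0.8, 0.2, -2.0]
gripper_width: 12.1
gripper_force: 30.0
```

Call:
servo_tool([
  [-0.0332,0.0138,-0.0055,3.98,-0.98,-2.55],
  [-0.0332,0.0138,-0.0055,3.98,-0.98,-2.55],
  [-0.0332,0.0138,-0.0055,3.98,-0.98,-2.55],
  [-0.0332,0.0138,-0.0055,3.98,-0.98,-2.55],
  [-0.0332,0.0138,-0.0055,3.98,-0.98,-2.55],
  [0,0,0,0,0,0],
  [0,0,0,0,0,0],
])

```text
time_s: 8.53
ee_pos: [548.5, -191.9, 218.0]
tcp_rot: [0.721, 0.6, -0.223, -0.266]
contact_force: [0.4, 0.8, -1.4]
gripper_width: 11.4
gripper_force: 30.0
```

```bash
python3 - <<'E'
from h import *
where(); rel(target(18,-38,-9)); rel(target(18,-38,10))
c=shot('wrist'); X=cl(cloud(c)); cv2.imwrite('pics/w3.png',c['color']); T=np.linalg.inv(TC)@tcp()
# board in the grasp frame (cover coordinates guess from tool): wrist-measured
W=cloud(c); t=np.linalg.inv(tcp()); Y=W@t[:3,:3].T+t[:3,3]; ok=(c['depth']>0); y=Y[ok]
m=(abs(y[:,2]-2.6)<4)&(abs(y[:,0])<85)&(abs(y[:,1])<75); print('board in tool xy',m.sum(),cv2.minAreaRect(y[m][:,:2].astype(np.float32)),y[m][:,2].mean())
A=np.c_[y[m][:,:2],np.ones(m.sum())]; print('plane',np.linalg.lstsq(A,y[m][:,2],rcond=None)[0])
E
```

```text
t 8.53 toplow [-31.8   2.7  50.9] topupp [72.4  2.2 86.1] tilt 18.66 roll -0.1 yaw -0.2 F [-0.8 -0.9 -1.2] w 11.4
2 rows of [0.0013, 0.0124, 0.0277, -0.33, 0.01, -0.11]
2 rows of [0.0013, 0.0094, 0.0187, -0.33, 0.01, -0.11]
board in tool xy 24312 ((-1.2325172424316406, 0.6170005798339844), (110.0740737915039, 129.67445373535156), 89.98046112060547) 5.028983129386755
plane [4.38276483e-03 3.74649594e-03 4.90194582e+00]
```

View pics/w3.png

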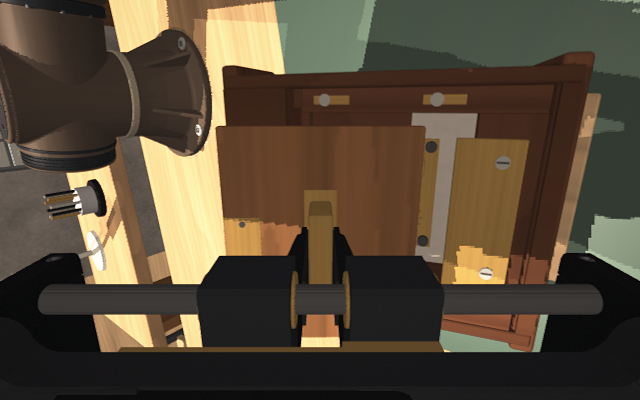

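The board is held with its lower edge on the right (col 425) and the wear plate on the left (240,235). The lip is at (490,230). I'll check the lip and ledge in this view against my frame.

```bash
python3 - <<'E'
from h import *
c=shot('wrist'); X=cl(cloud(c))[c['depth']>0]; x,y,z=X.T
lip=(z>1.5)&(z<9)&(x>-92)&(x<-40)&(abs(y)<70)
print('lip z',np.median(z[lip]),'x',np.percentile(x[lip],[.5,99.5]),'y',np.percentile(y[lip],[.5,99.5]))
s=(abs(z)<4)&(y<-66)&(y>-88)&(abs(x)<100); print('back z',np.median(z[s]),s.sum())
s=(abs(z)<3)&(y<-40)&(x>-85)&(x<-30); print('back y ends',np.percentile(y[s],[.5,99.5]))
E
```

```text
lip z 5.044507749730097 x [-88.93211662 -49.25128443] y [-51.92304304  47.82967967]
back z 0.07678590659365447 9670
back y ends [-93.60844684 -51.77221928]
```

```bash
sed -i 's/h=2.6/h=4.9/' h.py; python3 - <<'E'
from h import *
where(); rel(target(18,-44,12,y=-1.2))
E
```

```text
t 8.63 toplow [-30.    0.7  50.7] topupp [74.4  0.4 85.6] tilt 18.49 roll -0.17 yaw -0.11 F [-0.3 -0.6 -1.4] w 12.1
2 rows of [0.0009, 0.0127, 0.0164, -0.25, 0.06, -0.08]
```

Call:
servo_tool([
  [0.0004,0.0064,0.0082,-0.12,0.05,-0.04],
  [0.0004,0.0064,0.0082,-0.12,0.05,-0.04],
  [0.0004,0.0064,0.0082,-0.12,0.05,-0.04],
  [0.0004,0.0064,0.0082,-0.12,0.05,-0.04],
  [0,0,0,0,0,0],
  [0,0,0,0,0,0],
  [0,0,0,0,0,0],
])

```text
time_s: 9.22
ee_pos: [547.4, -188.7, 179.4]
tcp_rot: [0.721, 0.603, -0.219, -0.262]
contact_force: [-0.8, 0.5, -1.8]
gripper_width: 12.1
gripper_force: 30.0
```

```bash
python3 - <<'E'
from h import *
where(); rel(target(18,-44,-7,y=-1.2),6)
E
```

```text
t 9.22 toplow [-44.2  -0.6  12.9] topupp [60.5 -0.5 46.9] tilt 17.98 roll 0.04 yaw -0.0 F [ 0.2 -0.4 -2. ] w 12.1
6 rows of [0.0001, 0.001, 0.0032, 0.0, -0.01, 0.0]
```

Call:
servo_tool([
  [0.0001,0.001,0.0032,0,0,0],
  [0.0001,0.001,0.0032,0,0,0],
  [0.0001,0.001,0.0032,0,0,0],
  [0.0001,0.001,0.0032,0,0,0],
  [0,0,0,0,0,0],
])

```text
time_s: 9.63
ee_pos: [541.8, -187.3, 166.3]
tcp_rot: [0.721, 0.603, -0.219, -0.263]
contact_force: [0.2, 0.1, -1.9]
gripper_width: 11.9
gripper_force: 30.0
```

Call:
servo_tool([
  [0.0001,0.001,0.0032,0,0,0],
  [0.0001,0.001,0.0032,0,0,0],
  [0,0,0,0,0,0],
])

```text
time_s: 9.88
ee_pos: [539.4, -186.6, 160.1]
tcp_rot: [0.721, 0.603, -0.219, -0.263]
contact_force: [-0.4, 0.2, -0.7]
gripper_width: 11.8
gripper_force: 30.0
```

```bash
python3 - <<'E'
from h import *
where(); rel(target(18,-56,-7,y=-1.2),6)
E
```

```text
t 9.88 toplow [-43.8  -1.2  -8.2] topupp [60.8 -1.2 25.9] tilt 18.04 roll 0.06 yaw -0.0 F [ 0.2 -0.1 -0.8] w 11.8
6 rows of [0.0, 0.0019, -0.0008, -0.01, -0.01, 0.0]
```

Call:
servo_tool([
  [0,0.0019,-0.0007,0,0,0],
  [0,0.0019,-0.0007,0,0,0],
  [0,0.0019,-0.0007,0,0,0],
  [0,0.0019,-0.0007,0,0,0],
  [0,0.0019,-0.0007,0,0,0],
  [0,0.0019,-0.0007,0,0,0],
  [0,0,0,0,0,0],
])

```text
time_s: 10.47
ee_pos: [551.3, -188.8, 156.3]
tcp_rot: [0.721, 0.603, -0.219, -0.263]
contact_force: [0.0, -1.2, -1.2]
gripper_width: 11.6
gripper_force: 30.0
```

```bash
python3 -c "
from h import *
where()"
```

```text
t 10.47 toplow [-56.4  -1.2  -7.1] topupp [48.2 -1.1 26.9] tilt 17.99 roll 0.05 yaw -0.0 F [-0.7  1.2 -1. ] w 11.6
```

Call:
servo_tool([
  [0,0.00095,-0.0003,0,0,0],
  [0,0.00095,-0.0003,0,0,0],
  [0,0.00095,-0.0003,0,0,0],
  [0,0,0,0,0,0],
])

```text
time_s: 10.8
ee_pos: [553.8, -189.3, 155.4]
tcp_rot: [0.721, 0.603, -0.219, -0.263]
contact_force: [-0.1, -0.1, -1.2]
gripper_width: 11.5
gripper_force: 30.0
```

Call:
servo_tool([
  [0,0.0005,-0.00016,0,0,0],
  [0,0.0005,-0.00016,0,0,0],
  [0,0,0,0,0,0],
])

```text
time_s: 11.05
ee_pos: [554.7, -189.4, 155.0]
tcp_rot: [0.721, 0.603, -0.219, -0.263]
contact_force: [-0.7, -0.2, -2.5]
gripper_width: 12.0
gripper_force: 30.0
```

```bash
python3 -c "
from h import *
where()"
```

```text
t 11.05 toplow [-60.1  -1.1  -7. ] topupp [44.5 -1.1 27. ] tilt 17.99 roll 0.05 yaw -0.01 F [-0.4  0.3 -2.6] w 12.0
```

Call:
servo_tool([
  [0,0.0005,-0.00016,0,0,0],
  [0,0.0005,-0.00016,0,0,0],
  [0,0,0,0,0,0],
])

```text
time_s: 11.3
ee_pos: [555.7, -189.6, 154.6]
tcp_rot: [0.721, 0.603, -0.219, -0.263]
contact_force: [0.0, 0.4, -1.5]
gripper_width: 12.4
gripper_force: 30.0
```

Call:
servo_tool([
  [0,0.0004,-0.00013,0,0,0],
  [0,0.0004,-0.00013,0,0,0],
  [0,0,0,0,0,0],
])

```text
time_s: 11.55
ee_pos: [556.0, -189.6, 154.5]
tcp_rot: [0.721, 0.602, -0.219, -0.263]
contact_force: [-3.8, 1.1, 0.9]
gripper_width: 11.6
gripper_force: 30.0
```

```bash
python3 -c "
from h import *
where()"
```

```text
t 11.55 toplow [-61.5  -1.2  -7. ] topupp [43.  -1.2 27.1] tilt 18.07 roll 0.06 yaw -0.01 F [ 3.9 -0.5 -0.7] w 11.6
```

The cover stopped on the end wall at x ≈ -61.3 with 4 N. I'll back off a little and let it down.

```bash
python3 -c "
from h import *
T=target(6,-60.3,-3.3,y=-1.2); rel(T,8); rel(target(1,-60,-1.6,y=-1.2),4,T)"
```

```text
8 rows of [-0.0, -0.0004, 0.001, -1.51, -0.01, 0.0]
4 rows of [0.0, -0.0002, 0.0008, -1.25, -0.0, 0.0]
```

Call:
servo_tool([
  [0,-0.0008,0.0005,0,0,0],
  [0,-0.0004,0.001,-1.5,0,0],
  [0,-0.0004,0.001,-1.5,0,0],
  [0,-0.0003,0.001,-1.5,0,0],
  [0,-0.0003,0.001,-1.5,0,0],
])

```text
time_s: 11.97
ee_pos: [552.2, -189.0, 152.0]
tcp_rot: [0.734, 0.613, -0.186, -0.224]
contact_force: [-0.6, 0.8, -2.4]
gripper_width: 12.3
gripper_force: 30.0
```

Call:
servo_tool([
  [0,-0.0003,0.001,-1.5,0,0],
  [0,-0.0003,0.001,-1.5,0,0],
  [0,-0.0003,0.001,-1.5,0,0],
  [0,-0.0003,0.0005,-1.5,0,0],
  [0,0,0,0,0,0],
])

```text
time_s: 12.38
ee_pos: [549.0, -188.4, 150.3]
tcp_rot: [0.745, 0.622, -0.154, -0.185]
contact_force: [-0.0, -0.7, -1.3]
gripper_width: 11.9
gripper_force: 30.0
```

```bash
python3 -c "
from h import *
where(); rel(target(1,-60,-1.6,y=-1.2),5)"
```

```text
t 12.38 toplow [-60.   -1.1  -2.4] topupp [49.4 -1.1  8.9] tilt 5.87 roll 0.04 yaw -0.01 F [-0.6  0.7 -1.2] w 11.9
5 rows of [0.0, -0.0001, 0.0008, -0.97, -0.01, -0.0]
```

Call:
servo_tool([
  [0,-0.0001,0.0008,-0.97,0,0],
  [0,-0.0001,0.0008,-0.97,0,0],
  [0,-0.0001,0.0008,-0.97,0,0],
  [0,0,0,0,0,0],
])

```text
time_s: 12.72
ee_pos: [547.6, -188.1, 147.9]
tcp_rot: [0.749, 0.626, -0.138, -0.166]
contact_force: [0.1, -1.1, -1.8]
gripper_width: 12.0
gripper_force: 30.0
```

Call:
servo_tool([
  [0,-0.0001,0.0008,-0.97,0,0],
  [0,-0.0001,0.0008,-0.97,0,0],
  [0,0,0,0,0,0],
])

```text
time_s: 12.97
ee_pos: [546.7, -187.9, 146.5]
tcp_rot: [0.752, 0.628, -0.128, -0.154]
contact_force: [0.5, -0.6, -1.0]
gripper_width: 11.9
gripper_force: 30.0
```

```bash
python3 -c "
from h import *
where()"
```

```text
t 12.97 toplow [-59.9  -1.2  -2.2] topupp [50.1 -1.2 -0.1] tilt 1.07 roll 0.05 yaw -0.01 F [-0.9  0.5 -0.8] w 11.9
```

Call:
servo_tool([
  [0,0,0.0003,-0.5,0,0],
  [0,0,0.0003,-0.5,0,0],
  [0,0,0,0,0,0],
])

```text
time_s: 13.22
ee_pos: [546.6, -188.0, 145.9]
tcp_rot: [0.753, 0.629, -0.123, -0.147]
contact_force: [-0.1, 0.2, -1.3]
gripper_width: 11.6
gripper_force: 30.0
```

Call:
servo_tool([
  [0,0,0.0004,0,0,0],
  [0,0,0.0004,0,0,0],
  [0,0,0,0,0,0],
])

```text
time_s: 13.47
ee_pos: [546.6, -188.0, 145.4]
tcp_rot: [0.753, 0.629, -0.123, -0.147]
contact_force: [-0.7, -1.2, 1.6]
gripper_width: 12.2
gripper_force: 30.0
```

```bash
python3 -c "
from h import *
where()"
```

```text
t 13.47 toplow [-60.3  -1.1  -2.3] topupp [49.7 -1.1 -2.1] tilt 0.12 roll 0.05 yaw -0.01 F [1.1 1.3 1.3] w 12.2
```

Call:
servo_tool([
  [0,-0.0002,0.0005,0,0,0],
  [0,0,0.0003,0,0,0],
  [0,0,0,0,0,0],
])

```text
time_s: 13.72
ee_pos: [546.6, -188.0, 145.4]
tcp_rot: [0.753, 0.629, -0.122, -0.147]
contact_force: [2.2, -1.0, 7.1]
gripper_width: 11.9
gripper_force: 30.0
```

Call:
servo_tool([
  [0,0,0,0,0,0],
  [0,0,0,0,0,0],
  [0,0,0,0,0,0],
  [0,0,0,0,0,0],
], fingers=0.3)

```text
time_s: 14.05
ee_pos: [545.9, -187.8, 144.2]
tcp_rot: [0.753, 0.629, -0.123, -0.148]
contact_force: [0.1, -0.4, 0.7]
gripper_width: 31.1
gripper_force: 0.0
```

Call:
servo_tool([
  [0,0,-0.01,0,0,0],
  [0,0,-0.03,0,0,0],
  [0,0,-0.035,0,0,0],
  [0,0,-0.035,0,0,0],
  [0,0,0,0,0,0],
])

```text
time_s: 14.47
ee_pos: [589.8, -196.1, 252.8]
tcp_rot: [0.754, 0.63, -0.121, -0.143]
contact_force: [0.3, 0.3, 0.9]
gripper_width: 33.1
gripper_force: 0.0
```

```bash
python3 chk.py; python3 - <<'E'
from h import *
c=shot('wrist'); X=cl(cloud(c)); ok=c['depth']>0; cv2.imwrite('pics/w4.png',c['color']); X=X[ok]; x,y,z=X.T
print('tcp',cl(tcp()[:3,3]))
s=(z>16)&(z<30)&(abs(x)<40)&(abs(y)<45); print('pull',cv2.minAreaRect(X[s][:,:2].astype(np.float32)),np.median(z[s]))
s=(z>-6)&(z<3)&(abs(x+4)<50)&(abs(y)<60)&((abs(x+4)>15)|(abs(y)>35)); A=np.c_[x[s],y[s],np.ones(s.sum())]; print('board plane',np.linalg.lstsq(A,z[s],rcond=None)[0])
s=(abs(z)<3)&(((x>60)&(x<70))|((y<-70)&(y>-88)&(abs(x)<70)));A=np.c_[x[s],y[s],np.ones(s.sum())]; print('back plane',np.linalg.lstsq(A,z[s],rcond=None)[0])
E
```

```text
stud 186 [ 87.5 -36.8  23.2] angle 1.82
tcp [ -5.36639626  -1.06537239 112.94797389]
pull ((-4.383969783782959, -1.2668418884277344), (49.82773208618164, 11.493168830871582), 89.75650787353516) 24.416247983459478
board plane [ 1.41404591e-03  2.16686189e-04 -1.44512106e+00]
back plane [9.60265261e-04 1.86708439e-02 1.46569509e+00]
```

View pics/w4.png

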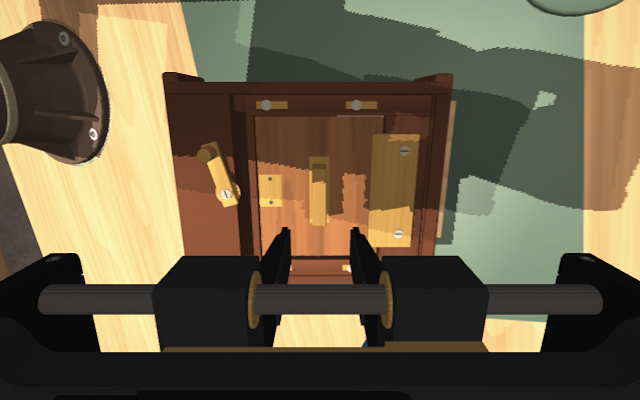

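The cover is home: board 1.45 mm deep and flat, the pull at (317,190), wear plate at (270,190), button clear at (215,170). Next I'll close the button.

Call:
servo_tool([
  [0.0092,-0.0294,0.0132,0,0,0],
  [0.0092,-0.0294,0.0132,0,0,0],
  [0.0092,-0.0294,0.0132,0,0,0],
  [0.0092,-0.0294,0.0132,0,0,0],
  [0,0,0,0,0,0],
  [0,0,0,0,0,0],
  [0,0,0,0,0,0],
], fingers=1)

```text
time_s: 15.15
ee_pos: [466.7, -136.3, 241.6]
tcp_rot: [0.753, 0.629, -0.123, -0.148]
contact_force: [0.6, -0.3, 0.0]
gripper_width: 0.2
gripper_force: 0.0
```

```bash
python3 -c "
from h import *
print(cl(tcp()[:3,3]),ctrl.read_state()['gripper_width']);L=np.linalg.inv(TC)@tcp();print(L.round(3));rel(TC@pose([112,-38,9],np.c_[[0,-1,0],[-1,0,0],[0,0,-1]]),4)"
```

```text
[112.13560676 -37.78715978  59.03376441] 0.17024699020360146
[[-0.00000e+00 -1.00000e+00  3.00000e-03  1.12136e+02]
 [-1.00000e+00  0.00000e+00 -1.00000e-03 -3.77870e+01]
 [ 1.00000e-03 -3.00000e-03 -1.00000e+00  5.90340e+01]
 [ 0.00000e+00  0.00000e+00  0.00000e+00  1.00000e+00]]
4 rows of [0.0, 0.0001, 0.0125, -0.04, -0.01, -0.0]
```

Call:
servo_tool([
  [0,0,0.0125,0,0,0],
  [0,0,0.0125,0,0,0],
  [0,0,0.0125,0,0,0],
  [0,0,0.0115,0,0,0],
  [0,0,0,0,0,0],
])

```text
time_s: 15.57
ee_pos: [447.9, -132.9, 194.4]
tcp_rot: [0.753, 0.629, -0.124, -0.149]
contact_force: [-0.4, -0.1, -0.5]
gripper_width: 0.4
gripper_force: 0.0
```

Call:
servo_tool([
  [0,0.008,0,0,0,0],
  [0,0.008,0,0,0,0],
  [0,0.008,0,0,0,0],
  [0,0.008,0,0,0,0],
  [0,0.008,0,0,0,0],
  [0,0,0,0,0,0],
])

```text
time_s: 16.07
ee_pos: [486.2, -139.7, 180.6]
tcp_rot: [0.753, 0.629, -0.123, -0.148]
contact_force: [0.5, 1.0, 0.3]
gripper_width: 0.6
gripper_force: 0.0
```

```bash
python3 -c "
from h import *
print(cl(tcp()[:3,3]),ctrl.read_state()['contact_force'])"; python3 chk.py
```

```text
[ 70.96164142 -37.88482868   9.79870055] [0.49391827 0.97304437 0.34953923]
stud 356 [ 69.9 -46.5  25.4] angle 1.4
```

Call:
servo_tool([
  [0,-0.01,0,0,0,0],
  [0.018,0,0,0,0,0],
  [0,0.0165,0,0,0,0],
  [0,0.0165,0,0,0,0],
  [0,0,0,0,0,0],
])

```text
time_s: 16.53
ee_pos: [509.7, -125.5, 172.3]
tcp_rot: [0.753, 0.629, -0.123, -0.147]
contact_force: [-0.1, -0.8, -0.8]
gripper_width: 0.2
gripper_force: 0.0
```

Call:
servo_tool([
  [-0.007,0,0,0,0,0],
  [-0.007,0,0,0,0,0],
  [-0.007,0,0,0,0,0],
  [-0.007,0,0,0,0,0],
  [-0.006,0,0,0,0,0],
  [-0.006,0,0,0,0,0],
  [0,0,0,0,0,0],
])

```text
time_s: 17.12
ee_pos: [501.4, -165.0, 173.0]
tcp_rot: [0.753, 0.63, -0.123, -0.147]
contact_force: [-0.7, 0.6, 0.7]
gripper_width: 0.2
gripper_force: 0.5
```

```bash
python3 -c "
from h import *
print(cl(tcp()[:3,3]),ctrl.read_state()['contact_force'])"
```

```text
[ 50.02587568 -15.71954958  10.06780192] [-0.69552118  0.63840182  0.69382623]
```

Back off and lift, then check.

Call:
servo_tool([
  [0.008,0,0,0,0,0],
  [0,0,-0.03,0,0,0],
  [0,0.015,-0.038,0,0,0],
  [0,0.015,-0.038,0,0,0],
  [0,0,0,0,0,0],
  [0,0,0,0,0,0],
])

```text
time_s: 17.62
ee_pos: [570.1, -169.0, 260.8]
tcp_rot: [0.753, 0.629, -0.122, -0.147]
contact_force: [-0.9, 0.6, -0.8]
gripper_width: 0.7
gripper_force: 0.0
```

```bash
python3 chk.py; python3 - <<'E'
from h import *
c=shot('wrist'); X=cl(cloud(c)); ok=c['depth']>0; X=X[ok]; x,y,z=X.T
s=(z>16)&(z<30)&(abs(x+4)<20)&(abs(y)<45); print('pull',cv2.minAreaRect(X[s][:,:2].astype(np.float32)),np.median(z[s]))
s=(z>-6)&(z<3)&(abs(x+4)<50)&(abs(y)<60)&((abs(x+4)>15)|(abs(y)>35)); A=np.c_[x[s],y[s],np.ones(s.sum())]; print('board plane',np.linalg.lstsq(A,z[s],rcond=None)[0])
E
```

```text
stud 156 [39.7 -0.2 23.1] angle 0.01
pull ((-4.171823978424072, -1.0901546478271484), (12.113373756408691, 50.282875061035156), 0.05145819112658501) 24.276639638308133
board plane [ 8.08328677e-04  1.29924020e-03 -1.43626262e+00]
```

```bash
python3 -c "
from station import close_job
print(close_job())"
```

```text
the job is handed in; nothing more can be done
None
```

The cover is home in its recess under the lip, flat and about 1.4 mm deep, and the turn-button is closed at about 0.01 rad by the wrist camera; the other tools weren't touched, and the job is handed in at about 18 s (no verdict was returned).

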